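# Hang the hinge pin, then hold the loose leaf in line for pinning

## Task

Get the hinge on the wooden jamb ready for pinning: first hang the hinge pin by its ring on the steel peg of the jamb and let go, so that it hangs there at hand. Then bring the loose hinge leaf to the jamb so that its knuckle sits between the two fixed knuckles with all the holes in line for the pin, and finish still holding it there in the gripper, steady and without it leaning on the jamb. Leave the pin on its peg and do not push the other things on the bench about.

Things in the scene. Friction and masses are not known exactly. Their poses are not given: they have to be found in the camera images.
- jamb: Fixed upright section of pale timber door jamb, 50 (x) x 220 (y) x 140 (z) mm, a 16 mm wide stop strip at the back of its top rising to 148 mm. Origin: centre of its underside, on the bench. Its -x face is the front, towards the robot, and carries a fixed steel hinge leaf (right half, y = -50 mm) and a steel peg (left half, y = +75 mm). z is up.
- jamb_axis (a point): The centre of the gap between the two fixed steel knuckles, on their common hole axis: in the jamb's frame at x -46, y -50, z +125 mm. The axis runs level along the jamb's y. The fixed knuckles are tubes of 19 mm outside and 11 mm inside diameter, each 15 mm long, from 15 to 30 mm either side of this point, so the gap is 30 mm wide; it is open towards the robot, above and below. The steel leaf on the jamb behind the gap is 16 mm from the axis.
- peg_base (a point): Where the peg leaves the jamb's front face (jamb frame x -25, y +75, z +122 mm). The peg is a plain round steel rod 7 mm thick, 55 mm long with a round end, pointing out to the jamb's -x and up at 50 degrees above level. Axes parallel to the jamb's.
- peg_tip (a point): The peg's free end, 35 mm out to -x and 42 mm above peg_base.
- hinge_pin: Loose steel hinge pin with a pull ring, lying flat on the bench, about 50 g. Origin: under the middle of its collar, on its underside. The collar is a block 26 (x) x 10 (y) x 9 (z) mm, the place to grip; the flat ring (36 mm outside, 26 mm hole, 7 mm thick) is on its +x side, the pin proper (6 mm thick, to x = -67 mm) on its -x side. z is up as it lies.
- pin_ring (a point): Centre of the pin's ring, 28 mm along the pin's +x from its origin and 3.5 mm above its underside; the hole's axis is the pin's z. When it hangs, the ring is at the peg's foot and the pin points down.
- leaf: Loose steel hinge leaf lying flat on the bench, about 180 g. Plate 66 (x, from -35 to +31 mm) x 44 (y) x 6 (z) mm with a narrower 24 mm wide neck and one knuckle tube at its +x end. Origin: on the plate's underside, midway across, z up; room to grip it across its 44 mm width near the origin.
- leaf_knuckle (a point): Centre of the loose leaf's knuckle, on its hole axis: 45 mm along the leaf's +x, 9.5 mm above the plate's underside. The knuckle is a tube of 19 mm outside and 11 mm inside diameter, 24 mm long, its axis along the leaf's y; its underside is flush with the plate's.
- lock_cylinder_2: Bystander: loose brass-coloured lock cylinder, 41 x 73 x 17 mm, between the task's things; leave it. Origin at its underside.
- car_fob: Bystander: loose black remote fob, 35 x 63 x 15 mm, at the left; leave it. Origin at its underside.

How it is judged (in metres and radians):
On the way, in this order (a step that is already met when the one before it is completed fails the run):
1. the hinge pin hangs by its ring on the peg, released, pin pointing down, at rest (y of pin_ring in the frame of peg_base between -0.013 and 0.013 m and x of pin_ring in the frame of peg_base between -0.04 and 0.002 m and z of pin_ring in the frame of peg_base between -0.022 and 0.03 m and angle between hinge_pin's own x axis and vertical below 0.5 rad and contact force between hinge_pin and the fingers below 0.1 N and linear speed of hinge_pin below 0.05 m/s), for 0.3 s.
2. the loose leaf's knuckle is held in line between the fixed knuckles (distance between leaf_knuckle and jamb_axis below 0.005 m and angle between the y axis of leaf and the y axis of jamb, either way round below 0.1 rad and contact force between leaf and the fingers above 1 N and contact force between leaf and jamb below 1 N and linear speed of leaf below 0.02 m/s), for 0.3 s.
At the end, for the whole second after the job is handed in: Fingers hold the leaf still, its knuckle centre within 5 mm of the centre of the gap between the fixed knuckles, hole axes within 0.1 rad, under 1 N on the jamb; the pin hangs on the peg by its ring (within 13 mm sideways, at the peg), within 0.5 rad of vertical, at rest and released (all of step 1 and all of step 2); the arm keeps its last pose, push and grip.
It fails at once if a bystander (lock cylinder or fob) is pushed more than 30 mm (distance of any of lock_cylinder_2, car_fob from where it was at the start of the episode above 0.03 m).
It also fails if it takes over 64 s, if anything falls off the work surface, if the arm or the gripper's body presses on something with over 40 N, if the wrist force passes 120 N, or if a joint passes its speed limit or range.

## Robot

A 6-joint arm with a two-finger parallel gripper is mounted at the origin on a cart in front of the work surface, level with it; the furniture and walls round the work are solid. World frame = base frame: x ahead of the robot, y to its left, z up, the work surface at z = 0. Lengths are in m, angles in degrees, forces in N, time in s.
With the tool pointing down it reaches from about 0.325 to 0.75 m from the base axis. Payload 7.6 kg.
Tool frame: the origin (TCP) lies at the very end of the fingers, on their centre line; the grasp point (between the pads) lies 19 mm behind it; z points along the fingers, y is the direction in which the jaws open and shut (so a half turn about z gives the same grasp; the last joint's range is limited). The gripper opens to 85 mm and grips with 20 to 120 N. Pads are 22 mm wide; open, the fingers measure 114 mm over their backs; the gripper's body (76 mm by 85 mm) begins 54 mm behind the grasp point. The pads swing forward as they close: fully open they stand 13 mm farther back than shut.
Start: joints at [70.972, 2.991, 80.254, -0, 96.75, -4.028], TCP at [0.136, 0.507, 0.231] pointing down, gripper open.
Joint ranges: [-166.34, 166.34], [-52.06, 124.39], [6.96, 135.62], [-60.46, 240.46], [14.63, 156.25], [-167.68, 167.68]. Speed limits (degrees/s): [147.25, 147.25, 172.46, 180, 180, 180].

## Interface

Orientations are given as [roll, pitch, yaw] about the fixed x, y, z axes, in that order (R = Rz(yaw) Ry(pitch) Rx(roll)).
In Python, from workcell import r, kin, viewer, workorder gives the robot as it stands. Calls block until the motion is done:
- r.move_to(position, orientation): joint-space move of the TCP to a pose.
- r.line_to(position, ori=None, v=0.15, max_force=None): straight line of the TCP; ori=None keeps the orientation; v is the mean speed in m/s. With max_force (N) it stops when the force on the tool has changed by that much, and returns True; else False.
- r.move_j(angles): joint-space move.
- r.move_gripper(opening): opening from 0.0 (shut) to 1.0 (fully open); the grip force is fixed at half the most; returns when the fingers have stopped.
- r.wait(seconds).
- kin.inverse_kinematics(position, orientation): joint angles nearest the present ones, or None.
- viewer.grab_frame(name): name is "scene" or "side" or "wrist"; returns a dict with "image" (400x640x3 uint8, red, green, blue), "range_z" (400x640 float32, m along the optical axis (not along the pixel's ray), 0 where there is no reading), "fx", "fy", "cx", "cy" (pixels), "k1" (the pictures are not rectified: a ray, as slopes to the right and down, at radius r is drawn at 1 + k1 r^2 times it, then the intrinsics apply), "R" (3x3) and "t" (3): a world point X has camera coordinates R X + t; the wrist camera has in their place "T_tool_cam" (4x4, takes a point from camera to tool coordinates, whose origin is the TCP and whose axes are the flange's). Camera axes: x right, y down, z forward; pixel columns grow to the right and rows downward; lengths in m; the calibration is good to about 2 mm. A picture is of the moment at which its call begins: read the wrist's pose just before it.
A pose or a line that the arm cannot do raises r.Unreachable and nothing moves.
- workorder.hand_in(): hands the job in, once; it reports no verdict.
Readings, each from a call of its own:
- r.current_t(): time.
- r.current_qpos(): joint angles.
- r.current_dq(): joint speeds.
- r.current_joint_efforts(): joint torques, N m.
- r.current_position(): TCP position.
- r.current_tool_rot(): TCP orientation.
- r.current_contact_force(): force on the tool from outside, world axes, zero at the start.
- r.current_moment(): the same for the moment, N m.
- r.current_finger_gap(): opening from 0.0 (shut) to 1.0 (fully open).
Only numpy, scipy, OpenCV 4.12 (cv2) and the standard library are available. Lean on these libraries where they do the work, as an engineer would, in place of code of your own. Each camera call takes 0.05 s, during which the arm holds its last target.

## Working session

There is one attempt and no reset: what is moved stays moved. The work goes in short steps, each a Python script; the robot and the scene stay as the last script left them, time stands still between calls to the robot, and variables do not carry over. Pictures are saved under pics/ and viewed, and the job is handed in when it is done.

```bash
ls -la; mkdir -p pics
python3 - <<'E'
from workcell import r,kin,viewer,workorder
import cv2,numpy as np
print(r.current_t(), r.current_position(), r.current_tool_rot())
for n in ["scene","side","wrist"]:
    f=viewer.grab_frame(n)
    cv2.imwrite(f"pics/a_{n}.png",f["image"][:,:,::-1])
    np.save(f"pics/a_{n}.npy",f,allow_pickle=True)
    print(n,{k:v for k,v in f.items() if k not in("image","range_z")}, (f["range_z"]>0).mean())
E
```

```text
total 12
drwxr-xr-x  3 agent agent 4096 Dec  7 05:31 .
drwxr-xr-x 23 root  root  4096 Dec  7 05:31 ..
drwxr-xr-x  2 agent agent 4096 Dec  7 05:31 pics
0.0 [0.13575194 0.50684684 0.23049367] [-1.79913585e+02 -6.11847310e-03  1.65000808e+02]
scene {'fx': 405.63913021383064, 'fy': 405.63913021383064, 'cx': 324.93721359437137, 'cy': 204.08778674094498, 'k1': -0.0255556675804779, 'R': array([[ 0.44933243, -0.89335314, -0.0045312 ],
       [-0.64139432, -0.31906506, -0.69771829],
       [ 0.62186307,  0.31641374, -0.71635791]]), 't': array([-0.3349038 ,  0.40132678,  0.6446389 ])} 0.99598046875
side {'fx': 373.45321099828203, 'fy': 373.45321099828203, 'cx': 322.1111719812999, 'cy': 199.45214052701687, 'k1': -0.03367634658218335, 'R': array([[ 0.64287076, -0.76591961,  0.00918351],
       [-0.63975212, -0.54348878, -0.54344932],
       [ 0.42122963,  0.34349251, -0.83939174]]), 't': array([-0.43900883,  0.37010815,  0.76265587])} 0.99604296875
wrist {'fx': 292.6015290465561, 'fy': 292.6015290465561, 'cx': 318.43021950976726, 'cy': 198.48920729256673, 'k1': -0.038230788292601556, 'T_tool_cam': array([[ 3.56234150e-05, -9.63088726e-01, -2.69184145e-01,
         6.97567350e-02],
       [ 9.99999164e-01, -3.13645109e-04,  1.25449979e-03,
         4.38330357e-05],
       [-1.29262290e-03, -2.69183964e-01,  9.63087910e-01,
        -1.41943724e-01],
       [ 0.00000000e+00,  0.00000000e+00,  0.00000000e+00,
         1.00000000e+00]])} 0.99584765625
```

View pics/a_scene.png

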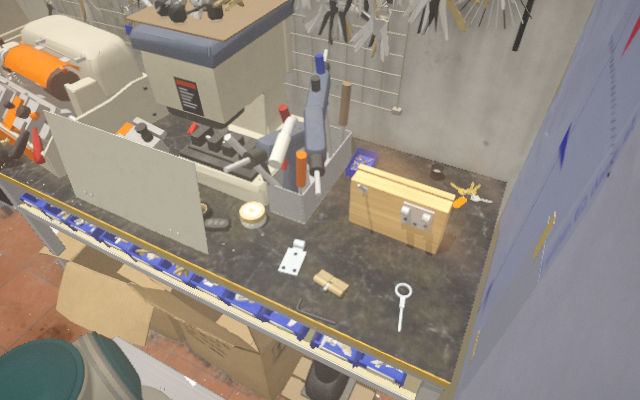

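View pics/a_side.png

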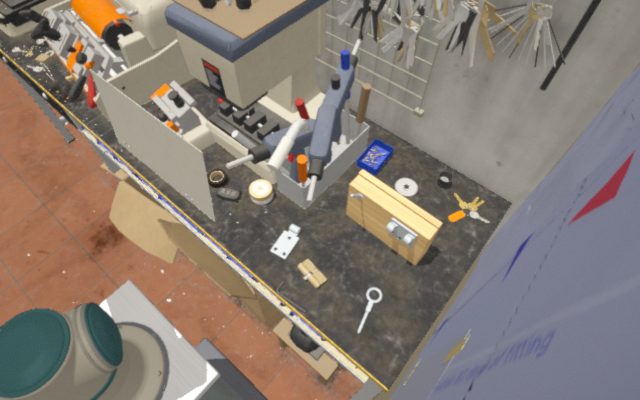

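View pics/a_wrist.png

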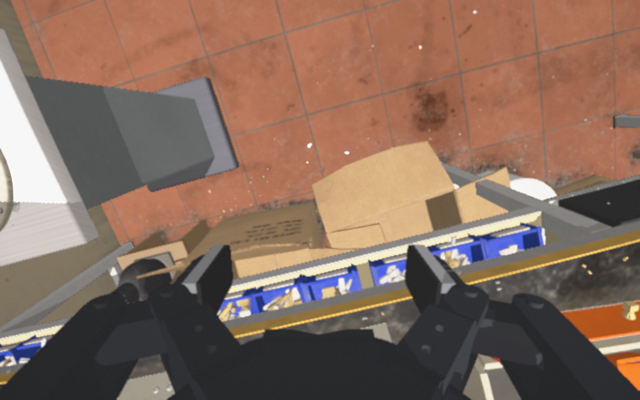

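Scene view: pin ring at about (403,291) with its tip at (401,329), leaf at (293,258) with its knuckle at (299,245), lock cylinder at (331,283), and jamb front face around (398,215). The side view shows the same layout. Next I'll measure these from both views.

```bash
cat > h.py <<'E'
import numpy as np, cv2
from scipy.spatial.transform import Rotation as Ro
def cam(f,Twt=None):
    """camera->world R,t"""
    if 'R' in f: return f['R'].T, -f['R'].T@f['t']
    T=Twt@f['T_tool_cam']; return T[:3,:3],T[:3,3]
def slopes(f,uv):
    uv=np.asarray(uv,float).reshape(-1,2)
    d=np.stack([(uv[:,0]-f['cx'])/f['fx'],(uv[:,1]-f['cy'])/f['fy']],1)
    s=d.copy()
    for _ in range(10): s=d/(1+f['k1']*(s**2).sum(1,keepdims=True))
    return s
def plane(f,uv,z,Twt=None):
    R,t=cam(f,Twt); s=slopes(f,uv); d=np.c_[s,np.ones(len(s))]@R.T
    return t+d*((z-t[2])/d[:,2])[:,None]
def cloud(f,Twt=None):
    R,t=cam(f,Twt); h,w=f['range_z'].shape
    uu,vv=np.meshgrid(np.arange(w),np.arange(h))
    s=slopes(f,np.c_[uu.ravel(),vv.ravel()]); z=f['range_z'].ravel()
    P=np.c_[s,np.ones(len(s))]*z[:,None]
    P=P@R.T+t; P[z==0]=np.nan
    return P.reshape(h,w,3)
def proj(f,X,Twt=None):
    R,t=cam(f,Twt); c=(np.asarray(X).reshape(-1,3)-t)@R; s=c[:,:2]/c[:,2:]
    s=s*(1+f['k1']*(s**2).sum(1,keepdims=True))
    return s*[f['fx'],f['fy']]+[f['cx'],f['cy']]
def Twt(pos,rpy):
    T=np.eye(4);T[:3,:3]=Ro.from_euler('xyz',rpy,degrees=True).as_matrix();T[:3,3]=pos;return T
def load(n): return np.load(f'pics/{n}.npy',allow_pickle=True).item()
E
python3 - <<'E'
from h import *
np.set_printoptions(precision=4,suppress=True)
for n in ['a_scene','a_side']:
    f=load(n);P=cloud(f);im=f['image'].astype(int)
    pts={'a_scene':dict(ring=(403,291),tip=(401,329),leaf=(292,262),lock=(331,283),bench=(360,310),bench2=(340,250),jf=(375,215),jtop=(400,187)),
         'a_side':dict(ring=(374,295),tip=(362,331),leaf=(284,245),lock=(312,273),bench=(340,300),bench2=(320,250),jf=(370,215),jtop=(395,200))}[n]
    for k,(u,v) in pts.items(): print(n,k,P[v,u],plane(f,(u,v),0.0)[0])
    # bright mask near the bench
    m=((im.min(2)>165)&(np.ptp(im,axis=2)<30)&(P[:,:,2]<0.05)&(P[:,:,2]>-0.02)&(P[:,:,0]>0.2)&(np.abs(P[:,:,1])<.4)).astype(np.uint8)
    nn,l,st,c=cv2.connectedComponentsWithStats(m)
    for i in range(1,nn):
        if st[i,4]>40: print(st[i],c[i],np.nanmean(P[l==i],0))
    big=cv2.resize(f['image'][150:350,240:500,::-1],None,fx=3,fy=3,interpolation=cv2.INTER_CUBIC)
    cv2.imwrite(f'pics/{n}_crop.png',big)
E
```

```text
a_scene ring [ 0.4926 -0.3108  0.0027] [ 0.4944 -0.3105  0.    ]
a_scene tip [ 0.4093 -0.3357  0.0019] [ 0.4104 -0.3356  0.    ]
a_scene leaf [ 0.4519 -0.0656  0.0052] [ 0.4551 -0.0634  0.    ]
a_scene lock [ 0.4411 -0.1675  0.0057] [ 0.4445 -0.1659  0.    ]
a_scene bench [ 0.4133 -0.2469 -0.0009] [ 0.4128 -0.247   0.    ]
a_scene bench2 [ 0.5346 -0.1448 -0.0013] [ 0.5337 -0.1452  0.    ]
a_scene jf [ 0.6216 -0.1912  0.0553] [ 0.6712 -0.1764  0.    ]
a_scene jtop [ 0.6465 -0.2315  0.1395] [ 0.795  -0.1982  0.    ]
[471 195  10   6  45] [475.1556 197.9111] [ 0.8416 -0.3863  0.0011]
[243 204  18  13 145] [251.9655 209.5655] [0.5257 0.0857 0.034 ]
[278 239  29  37 598] [293.1923 257.9197] [ 0.4626 -0.0627  0.0063]
[395 283  17  49 248] [401.7863 300.8831] [ 0.4673 -0.3165  0.0067]
a_side ring [ 0.497  -0.313   0.0014] [ 0.4975 -0.3129  0.    ]
a_side tip [nan nan nan] [ 0.4141 -0.3405  0.    ]
a_side leaf [ 0.4556 -0.0668  0.0028] [ 0.4565 -0.0657  0.    ]
a_side lock [ 0.4441 -0.1689  0.0051] [ 0.4456 -0.1675  0.    ]
a_side bench [ 0.4373 -0.2599  0.0002] [ 0.4374 -0.2598  0.    ]
a_side bench2 [ 0.5048 -0.1426 -0.0018] [ 0.5042 -0.1432  0.    ]
a_side jf [ 0.6249 -0.1978  0.0745] [ 0.6662 -0.1785  0.    ]
a_side jtop [ 0.6569 -0.2347  0.1403] [ 0.7482 -0.2025  0.    ]
[178 130  25  13  79] [190.5443 136.0633] [0.5207 0.3577 0.0453]
[331 135  23  27 217] [339.4009 146.5668] [0.7946 0.0271 0.0061]
[395 178  23  18 298] [405.8121 186.547 ] [ 0.8012 -0.2016  0.005 ]
[252 182  17  13 131] [260.2901 187.5802] [0.5276 0.0831 0.0345]
[470 211   9   7  48] [473.7292 214.3125] [ 0.8448 -0.3882  0.0023]
[270 224  30  35 523] [285.9312 241.5048] [ 0.4648 -0.0653  0.0066]
[358 287  24  46 235] [369.4638 304.8128] [ 0.4708 -0.3189  0.0056]
```

View pics/a_scene_crop.png

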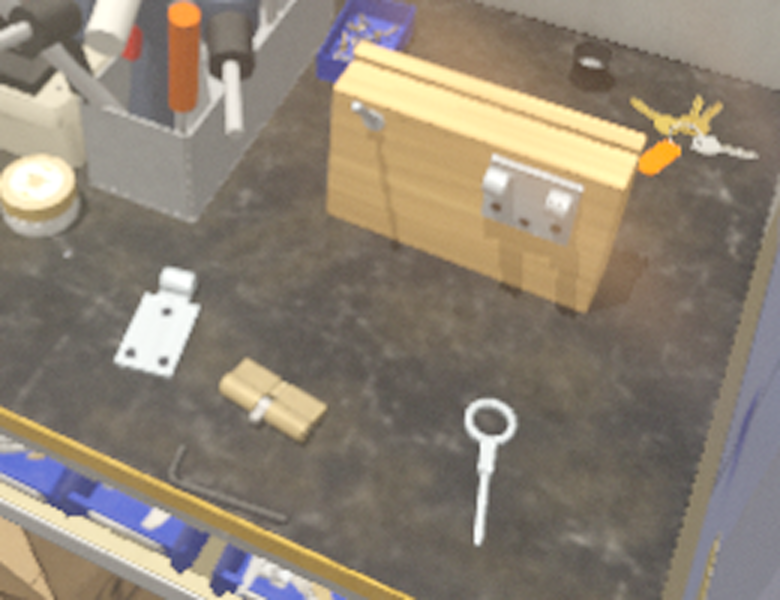

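View pics/a_side_crop.png

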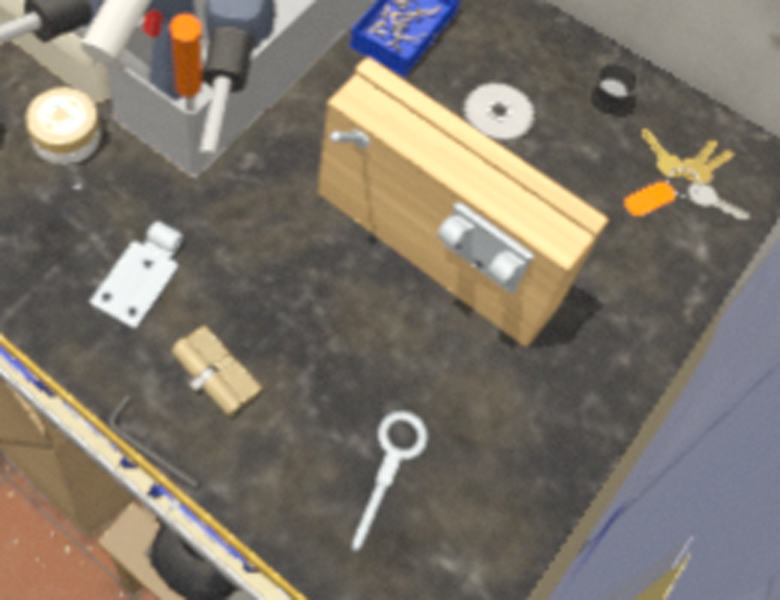

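Run:
```python
from h import *
np.set_printoptions(precision=4,suppress=True)
for n in ['a_scene','a_side']:
    f=load(n);P=cloud(f);im=f['image'].astype(int)
    hsv=cv2.cvtColor(f['image'],cv2.COLOR_RGB2HSV)
    wood=(hsv[:,:,1]>60)&(hsv[:,:,0]>10)&(hsv[:,:,0]<28)&(hsv[:,:,2]>100)
    near=(P[:,:,0]>.55)&(P[:,:,0]<.8)&(P[:,:,1]<-.05)&(P[:,:,1]>-.4)
    face=wood&near&(P[:,:,2]>.02)&(P[:,:,2]<.125)
    X=P[face]
    # vertical plane fit robust
    w=np.ones(len(X),bool)
    for _ in range(6):
        c=X[w].mean(0);_,_,V=np.linalg.svd(X[w]-c);nrm=V[2]; 
        if nrm[0]>0:nrm=-nrm
        d=(X-c)@nrm; w=np.abs(d)<.004
    print(n,len(X),w.sum(),'c',c,'n',nrm,'rms',d[w].std(),'yaw',np.degrees(np.arctan2(-nrm[1],-nrm[0])))
    yaw=np.arctan2(-nrm[1],-nrm[0]); ey=np.array([-np.sin(yaw),np.cos(yaw)])
    s=X[w][:,:2]@ey; print('y extents',np.percentile(s,[0,1,50,99,100]), 'front offset',c[:2]@nrm[:2])
    top=wood&near&(P[:,:,2]>.133)
    ex=np.array([np.cos(yaw),np.sin(yaw)]);T=P[top]
    print('top',np.percentile(T[:,:2]@ey,[0,1,99,100]),np.percentile(T[:,:2]@ex,[0,1,99,100]),np.percentile(T[:,2],[5,50,95]))
    # wall
    W=P[(P[:,:,2]>.02)&(P[:,:,2]<.4)&(P[:,:,1]<-.3)&(P[:,:,0]>.2)&(P[:,:,0]<.7)]
    print('wall y',np.percentile(W[:,1],[1,50,99]) if len(W) else None)
```

```text
a_scene 2570 2482 c [ 0.6199 -0.2288  0.0692] n [-0.9997  0.0245 -0.0001] rms 0.0011301733294331263 yaw -1.4010219881300188
y extents [-0.3289 -0.3272 -0.205  -0.1112 -0.1085] front offset -0.6252629406013055
top [-0.3289 -0.3271 -0.1111 -0.0365] [0.5539 0.6235 0.6743 0.6766] [0.1357 0.1396 0.1479]
wall y [-0.4611 -0.4589 -0.3044]
a_side 1548 1479 c [ 0.6236 -0.2327  0.0688] n [-0.9995  0.0329  0.0005] rms 0.0008480478644757284 yaw -1.883462250133261
y extents [-0.3251 -0.3243 -0.2018 -0.1094 -0.107 ] front offset -0.630944559043048
top [-0.3252 -0.3235 -0.0339 -0.0315] [0.5536 0.5597 0.6795 0.681 ] [0.1371 0.1408 0.1494]
wall y [-0.463  -0.461  -0.3034]
```

Run:
```python
from workcell import r,kin
import numpy as np
# try horizontal/tilted tool near the peg; peg guess
for tilt in (0,15,30,45,60,90):
    for yaw in (-20,):
        for roll in (0,180):
            # R with tool z = forward*cos - up*sin ; tool y horizontal
            from scipy.spatial.transform import Rotation as Ro
            f=np.array([np.cos(np.radians(yaw)),np.sin(np.radians(yaw)),0]);l=np.array([-f[1],f[0],0])
            t=np.radians(tilt); z=f*np.cos(t)-np.array([0,0,1])*np.sin(t)
            y=l if roll==0 else -l; x=np.cross(y,z)
            e=Ro.from_matrix(np.c_[x,y,z]).as_euler('xyz',degrees=True)
            print(tilt,roll,[kin.inverse_kinematics(list(p),list(e)) for p in [(0.6,-.13,.12)]])
```

```text
0 0 [array([-12.05143976,  11.53709261, 124.77466358, 190.92877026,
        46.83529594,  82.4752051 ])]
0 180 [array([-12.05143976,  11.53709261, 124.77466358, 190.92877026,
        46.83529594, -97.5247949 ])]
15 0 [array([-12.27033716,  -0.80825313, 124.99649494, 201.86543344,
        20.41613411,  71.40126159])]
15 180 [array([ -12.27033716,   -0.80825313,  124.99649494,  201.86543344,
         20.41613411, -108.59873841])]
30 0 [None]
30 180 [None]
45 0 [array([-13.61048838,  -4.94196433, 111.04959303,  -9.2275044 ,
        29.38889166, -77.41583389])]
45 180 [array([-13.61048838,  -4.94196433, 111.04959303,  -9.2275044 ,
        29.38889166, 102.58416611])]
60 0 [array([-14.39101102,   1.00226788,  99.68830759,  -3.68552398,
        49.48694587, -82.74249103])]
60 180 [array([-14.39101102,   1.00226788,  99.68830759,  -3.68552398,
        49.48694587,  97.25750897])]
90 0 [array([-15.67098379,  20.58207801,  72.92736941,   0.        ,
        86.49055258, -85.67098379])]
90 180 [array([-1.56709838e+01,  2.05820780e+01,  7.29273694e+01, -2.54444375e-14,
        8.64905526e+01,  9.43290162e+01])]<sys>:0: UserWarning: Gimbal lock detected. Setting third angle to zero since it is not possible to uniquely determine all angles.
```

Run:
```python
from h import *
np.set_printoptions(precision=3,suppress=True)
f=load('a_scene');P=cloud(f).reshape(-1,3);P=P[~np.isnan(P[:,0])]
rr=np.hypot(P[:,0],P[:,1]);a=np.degrees(np.arctan2(P[:,1],P[:,0]))
for a0 in range(-60,90,10):
    m=(a>=a0)&(a<a0+10)
    print(a0,[round(float(P[m&(rr>x)&(rr<x+.1)][:,2].max()),2) if (m&(rr>x)&(rr<x+.1)).any() else None for x in (.25,.35,.45,.55,.65,.75)])
# pin axis by mask
im=f['image'].astype(int)
for n in ('a_scene','a_side'):
    f=load(n);Q=cloud(f);im=f['image'].astype(int)
    for nm,z,box in (('pin',.0035,((.38,.52),(-.37,-.28))),('leaf',.006,((.38,.56),(-.12,-.02)))):
        m=(im.min(2)>150)&(np.ptp(im,axis=2)<35)&(Q[:,:,0]>box[0][0])&(Q[:,:,0]<box[0][1])&(Q[:,:,1]>box[1][0])&(Q[:,:,1]<box[1][1])
        v,u=np.nonzero(m);X=plane(f,np.c_[u,v],z)[:,:2]
        (c,s,ang)=cv2.minAreaRect((X*1000).astype(np.float32)); print(n,nm,len(u),c,s,ang, X.mean(0))
```

```text
-60 [None, None, 0.59, 0.59, None, None]
-50 [None, None, 0.0, 0.6, 0.61, None]
-40 [None, 0.01, 0.01, 0.01, 0.59, 0.57]
-30 [None, 0.01, 0.02, 0.13, 0.15, 0.0]
-20 [-0.56, 0.02, 0.2, 0.17, 0.15, None]
-10 [0.0, 0.01, 0.27, 0.27, 0.24, 0.26]
0 [0.0, 0.25, 0.28, 0.27, 0.28, 0.41]
10 [-0.21, 0.25, 0.27, 0.41, 0.45, 0.43]
20 [-0.21, 0.25, 0.25, 0.41, 0.45, 0.43]
30 [-0.22, 0.05, 0.25, 0.18, 0.41, 0.41]
40 [None, -0.22, 0.25, 0.25, 0.15, 0.2]
50 [None, None, 0.0, 0.24, 0.25, 0.18]
60 [None, None, -0.55, -0.48, 0.0, 0.13]
70 [None, None, None, None, -0.52, -0.49]
80 [None, None, None, None, None, None]
a_scene pin 338 (415.3267822265625, -315.28558349609375) (193.11639404296875, 59.44374084472656) 12.976872444152832 [ 0.436 -0.319]
a_scene leaf 962 (583.2593994140625, -10.373916625976562) (586.0322875976562, 125.21499633789062) 32.288902282714844 [ 0.541 -0.021]
a_side pin 256 (463.07318115234375, -327.0849304199219) (110.9329833984375, 36.31208038330078) 24.497102737426758 [ 0.471 -0.319]
a_side leaf 852 (579.3291015625, 14.685623168945312) (364.3506164550781, 125.22386932373047) 44.33610916137695 [ 0.529 -0.014]
```

```bash
cat >> h.py <<'E'
def ori(yaw,tilt=90.):
    """tool z forward(yaw)/down by tilt, tool x = forward/up side, tool y to the right."""
    y_=np.radians(yaw);t=np.radians(tilt)
    f=np.array([np.cos(y_),np.sin(y_),0]);l=np.array([-f[1],f[0],0])
    z=f*np.cos(t)-np.array([0,0,1])*np.sin(t);y=-l;x=np.cross(y,z)
    import warnings; warnings.simplefilter('ignore')
    return list(Ro.from_matrix(np.c_[x,y,z]).as_euler('xyz',degrees=True))
def grab(viewer,r,name,tag):
    T=Twt(r.current_position(),r.current_tool_rot())
    f=viewer.grab_frame(name); f['Twt']=T
    np.save(f'pics/{tag}.npy',f,allow_pickle=True); cv2.imwrite(f'pics/{tag}.png',f['image'][:,:,::-1]); return f
E
python3 - <<'E'
from workcell import r,kin,viewer
from h import *
r.line_to([0.13575,0.50685,0.40],v=0.3)
q=r.current_qpos(); q=np.array(q); q[0]=-33
q2=kin.inverse_kinematics([0.43,-0.326,0.18],ori(16)); print(q,q2)
q[5]=q2[5] if q2 is not None else q[5]
r.move_j(list(q)); print(r.current_t(),r.current_position(),r.current_tool_rot())
r.move_to([0.44,-0.326,0.18],ori(16))
print(r.current_t(),r.current_position(),r.current_tool_rot())
grab(viewer,r,'wrist','pin1')
E
```

```text
[-3.30000000e+01  5.03159427e+00  5.90390292e+01 -1.03695548e-03
  1.15995946e+02 -4.02768065e+00] [-4.10883257e+01  6.53790690e+00  8.23563881e+01 -2.54444375e-14
  9.11057050e+01  3.29116743e+01]
3.7667 [ 0.4593914  -0.25355958  0.3991023 ] [-1.79947341e+02  2.74070402e-02  2.41616437e+01]
4.6917 [ 0.44091899 -0.32619813  0.18197958] [ 1.79859263e+02 -1.07309633e-01  1.60426680e+01]
```

View pics/pin1.png

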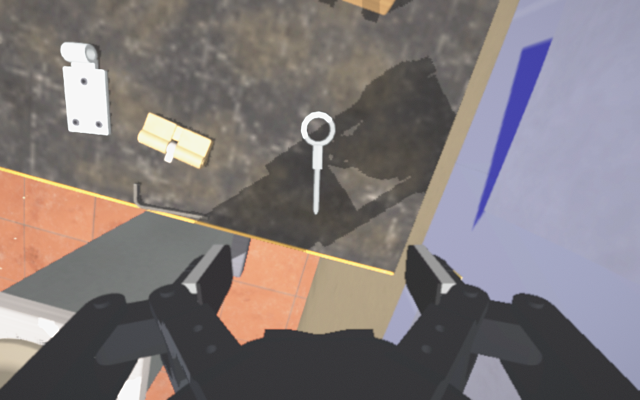

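Wrist view: the pin lies nearly along the image vertical, with ring (318,128), collar (318,156) and tip (316,214). The leaf is at (87,95) with its knuckle at (80,52). I'll measure both from this one picture.

Run:
```python
from h import *
np.set_printoptions(precision=4,suppress=True)
f=load('pin1');T=f['Twt'];im=f['image'].astype(int)
bright=((im.min(2)>135)&(np.ptp(im,axis=2)<35)).astype(np.uint8)
def comp(box):
    m=np.zeros_like(bright);a,b,c,d=box;m[b:d,a:c]=bright[b:d,a:c];return m
m=comp((295,105,345,222)); n,l,st,c=cv2.connectedComponentsWithStats(m);i=1+np.argmax(st[1:,4]);m=(l==i)
print(st[i])
v,u=np.nonzero(m)
ringm=(m&(np.arange(400)[:,None]<147)).astype(np.uint8)
cs,_=cv2.findContours(ringm,cv2.RETR_CCOMP,cv2.CHAIN_APPROX_NONE)
hole=[x for x in cs if 100<cv2.contourArea(x)<700]; 
for x in cs: print('contour',len(x),cv2.contourArea(x),cv2.minEnclosingCircle(x))
for zz in (0.0035,):
    for x in cs:
        if len(x)<20: continue
        X=plane(f,x[:,0],zz,T); (cc,rad)=cv2.minEnclosingCircle((X[:,:2]*1000).astype(np.float32)); print('ring centre',cc,rad)
# axis: row-wise centres of shaft
rows=[(u[v==k].mean(),k) for k in range(152,214) if (v==k).any()]
X=plane(f,rows,.0045,T)[:,:2]
vx,vy,x0,y0=cv2.fitLine((X).astype(np.float32),cv2.DIST_HUBER,0,.001,.001).ravel()
if vx<0:vx,vy=-vx,-vy
print('yaw',np.degrees(np.arctan2(vy,vx)), 'pt',x0,y0,'tip',plane(f,(rows[-1]),.003,T))
W=[(k,(v==k).sum()) for k in range(140,180,2)];print(W)
# leaf
m=comp((50,30,120,145)); n,l,st,c=cv2.connectedComponentsWithStats(m);i=1+np.argmax(st[1:,4]);m=(l==i);print(st[i])
v,u=np.nonzero(m)
pm=m&(np.arange(400)[:,None]>66); v2,u2=np.nonzero(pm)
X=plane(f,np.c_[u2,v2],.006,T)[:,:2]*1000;print('plate rect',cv2.minAreaRect(X.astype(np.float32)))
km=m&(np.arange(400)[:,None]<60); v2,u2=np.nonzero(km)
X=plane(f,np.c_[u2,v2],.0095,T)[:,:2]*1000;print('knuckle rect@9.5',cv2.minAreaRect(X.astype(np.float32)))
X=plane(f,np.c_[u2,v2],.015,T)[:,:2]*1000;print('knuckle rect@15',cv2.minAreaRect(X.astype(np.float32)))
P=cloud(f,T);print('bench z',np.nanmedian(P[150:200,240:290,2]),'leaf z',np.nanmedian(P[80:110,75:100,2]))
```

```text
[ 301  111   34  104 1033]
contour 105 925.5 ((315.6730651855469, 127.67308044433594), 19.388404846191406)
contour 66 447.0 ((318.0, 129.23333740234375), 12.428071022033691)
ring centre (493.9660339355469, -307.3988342285156) 20.418750762939453
ring centre (492.9685974121094, -309.92755126953125) 13.249784469604492
yaw 14.316759 pt 0.43639246 -0.3241578 tip [[ 0.4014 -0.3326  0.003 ]]
[(140, np.int64(18)), (142, np.int64(22)), (144, np.int64(17)), (146, np.int64(10)), (148, np.int64(10)), (150, np.int64(10)), (152, np.int64(10)), (154, np.int64(10)), (156, np.int64(10)), (158, np.int64(10)), (160, np.int64(10)), (162, np.int64(10)), (164, np.int64(10)), (166, np.int64(10)), (168, np.int64(9)), (170, np.int64(6)), (172, np.int64(6)), (174, np.int64(6)), (176, np.int64(6)), (178, np.int64(6))]
[  60   42   51   94 3646]
plate rect ((455.3141784667969, -62.85200500488281), (69.0923843383789, 52.53226852416992), 9.942481994628906)
knuckle rect@9.5 ((502.9489440917969, -53.954444885253906), (16.094812393188477, 38.20390319824219), 14.15771770477295)
knuckle rect@15 ((502.98358154296875, -58.372772216796875), (15.813371658325195, 37.535911560058594), 14.157186508178711)
bench z -0.0005533114230951708 leaf z 0.0056988083207061835
```

Run:
```python
from workcell import r,kin,viewer
from h import *
np.set_printoptions(precision=4,suppress=True)
o=ori(14.2)
r.move_gripper(0.5)
r.move_to([0.466,-0.3168,0.06],o); r.wait(.2)
print(r.current_t(),r.current_position(),r.current_tool_rot())
hit=r.line_to([0.466,-0.3168,0.0025],v=0.06,max_force=6); r.wait(.2)
print(hit,r.current_position(),r.current_contact_force())
r.move_gripper(0.0); print('gap',r.current_finger_gap(),r.current_contact_force())
r.line_to([0.466,-0.3168,0.12],v=0.12); r.wait(.2)
print(r.current_t(),'gap',r.current_finger_gap(),r.current_position())
grab(viewer,r,'wrist','pin2'); grab(viewer,r,'scene','pin2s')
```

```text
5.9917 [ 0.467  -0.318   0.0628] [179.7822  -0.1635  14.1817]
False [ 0.4662 -0.3169  0.0029] [ 0.4218  0.7478 -0.3286]
gap 0.0887256469578027 [-0.7124  0.3483  2.0804]
9.0333 gap 0.0930969359390942 [ 0.4657 -0.3166  0.1192]
```

View pics/pin2.png

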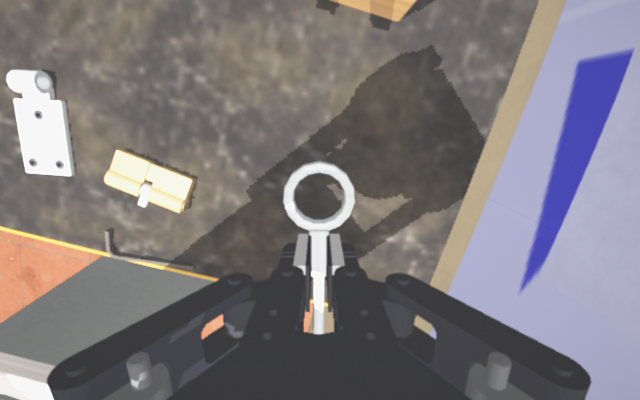

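Run:
```python
from workcell import r,kin,viewer
from h import *
np.set_printoptions(precision=4,suppress=True)
f=load('pin2');T=f['Twt']
# ring centre in tool frame: hole contour -> plane tool z=-0.0006 (world height)
zw=T[2,3]+0.0006
im=f['image'].astype(int); m=((im.min(2)>120)&(np.ptp(im,axis=2)<30)).astype(np.uint8); m[:155]=0;m[240:]=0;m[:,:275]=0;m[:,362:]=0
cs,_=cv2.findContours(m,cv2.RETR_CCOMP,cv2.CHAIN_APPROX_NONE)
for c in cs:
    if cv2.contourArea(c)>800:
        X=plane(f,c[:,0],zw,T); cc,rad=cv2.minEnclosingCircle((X[:,:2]*1000).astype(np.float32))
        print(cv2.contourArea(c),rad,'tool',np.linalg.inv(T)@np.r_[np.array(cc)/1000,zw,1])
yaw=-1.6;ya=np.radians(yaw)
Rj=np.array([[np.cos(ya),-np.sin(ya),0],[np.sin(ya),np.cos(ya),0],[0,0,1]])
base=Rj@np.array([.628,-.1425,.122]);u=Rj@np.array([-np.cos(np.radians(50)),0,np.sin(np.radians(50))])
print('base',base,'tip',base+.055*u)
o=ori(yaw,50);R=Ro.from_euler('xyz',o,degrees=True).as_matrix()
def tcp(s): return base+s*u-R@np.array([.028,0,-.0006])
for s in (.1,.05,.012): print(s,tcp(s),kin.inverse_kinematics(list(tcp(s)),o))
v=[0.45,-0.2,0.26]
r.move_to(v,o)
r.move_to(list(tcp(.1)),o); r.wait(.3)
print(r.current_t(),r.current_position(),r.current_tool_rot(),o)
grab(viewer,r,'wrist','peg1');grab(viewer,r,'scene','peg1s');grab(viewer,r,'side','peg1d')
```

```text
4209.5 21.928129196166992 tool [ 0.0245 -0.0011 -0.0006  1.    ]
1834.5 12.880599021911621 tool [ 0.0288 -0.0009 -0.0006  1.    ]
base [ 0.6238 -0.16    0.122 ] tip [ 0.5884 -0.159   0.1641]
0.1 [ 0.5385 -0.1576  0.1801] [-28.4971 -15.9109 111.1201  22.2487  50.1758  54.0834]
0.05 [ 0.5706 -0.1585  0.1418] [-26.5004  -7.9288 108.9702  22.9158  44.0319  53.5193]
0.012 [ 0.595  -0.1592  0.1127] [-25.1631  -1.6804 106.7558  23.6616  39.8115  52.9238]
10.8833 [ 0.5384 -0.1585  0.1814] [179.9294 -40.0975  -1.6272] [np.float64(180.0), np.float64(-39.999999999999986), np.float64(-1.6000000000000023)]
```

View pics/peg1.png

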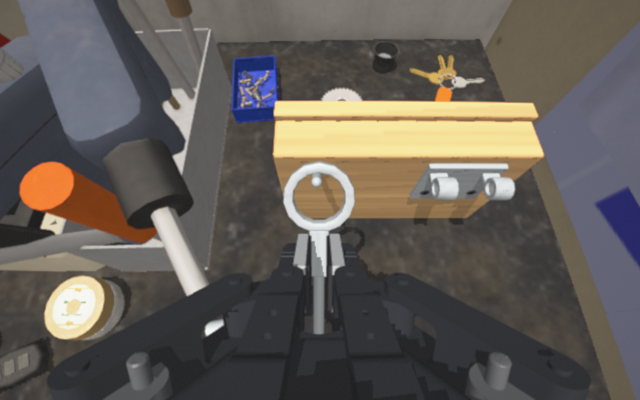

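View pics/peg1s.png

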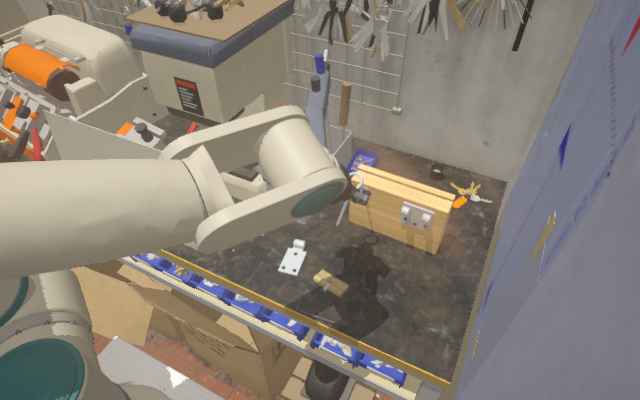

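Run:
```python
from h import *
np.set_printoptions(precision=4,suppress=True)
f=load('peg1');T=f['Twt'];P=cloud(f,T);im=f['image'].astype(int)
print('expected tip px (tool axis at +45)',proj(f,(T@np.array([[.0288,-.0009,.0444,1],[.0288,-.0009,-.0006,1]]).T).T[:,:3],T))
ya=np.radians(-1.6);Rj=np.array([[np.cos(ya),-np.sin(ya),0],[np.sin(ya),np.cos(ya),0],[0,0,1]])
base=np.array([.6238,-.16,.122]);u=Rj@[-np.cos(np.radians(50)),0,np.sin(np.radians(50))]
print('model peg base/tip px',proj(f,[base,base+.055*u],T))
for p in [(317,181),(318,181),(190,220),(205,300),(215,325),(160,240)]: print(p,P[p[1],p[0]])
crop=cv2.resize(f['image'][90:240,260:560,::-1],None,fx=2.66,fy=2.66,interpolation=cv2.INTER_CUBIC);cv2.imwrite('pics/peg1c.png',crop)
# front face plane
hsv=cv2.cvtColor(f['image'],cv2.COLOR_RGB2HSV)
wood=(hsv[:,:,1]>60)&(hsv[:,:,0]>10)&(hsv[:,:,0]<28)
X=P[wood&(P[:,:,2]>.03)&(P[:,:,2]<.128)&(P[:,:,0]>.58)&(P[:,:,0]<.68)&(P[:,:,1]<-.1)&(P[:,:,1]>-.35)]
w=np.ones(len(X),bool)
for _ in range(6):
    c=X[w].mean(0);_,_,V=np.linalg.svd(X[w]-c);n=V[2]*-np.sign(V[2][0]);d=(X-c)@n;w=np.abs(d)<.003
print(len(X),w.sum(),c,n,d[w].std(),np.degrees(np.arctan2(-n[1],-n[0])))
top=wood&(P[:,:,2]>.134)&(P[:,:,2]<.144)&(P[:,:,0]>.58)&(P[:,:,0]<.7);t=P[top]
print('top z',np.median(t[:,2]),'y',np.percentile(t[:,1],[0.5,99.5]),'rect',cv2.minAreaRect((t[:,:2]*1000).astype(np.float32)))
```

```text
expected tip px (tool axis at +45) [[317.9797 177.0886]
 [317.7475 194.9421]]
model peg base/tip px [[317.9818 165.7682]
 [317.8932 179.2326]]
(317, 181) [ 0.5852 -0.1584  0.1679]
(318, 181) [ 0.5854 -0.159   0.1675]
(190, 220) [ 0.5987 -0.0348  0.0684]
(205, 300) [ 0.5074 -0.1205  0.2354]
(215, 325) [ 0.5049 -0.0533  0.0182]
(160, 240) [ 0.5727 -0.0207  0.0896]
5796 5785 [ 0.6209 -0.2178  0.0809] [-0.9997  0.0261  0.0012] 0.00033831006303237335 -1.4957543883107824
top z 0.1391561930513048 y [-0.3412 -0.1257] rect ((637.9647827148438, -234.30941772460938), (220.57745361328125, 37.93122100830078), 88.14031982421875)
```

View pics/peg1c.png

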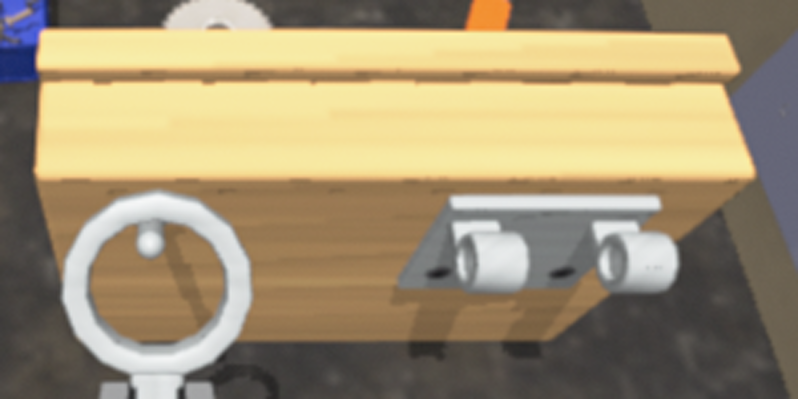

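Through the ring, the peg tip shows at (316.4,181.4) against (318,177) for a coaxial fit. That is about 3 mm towards -tool x and 1 mm in y, so I'll correct for it. The wrist depth puts the front plane at yaw -1.5°, with 0.3 mm rms.

Run:
```python
from workcell import r,kin,viewer
from h import *
np.set_printoptions(precision=4,suppress=True)
yaw=-1.6;o=ori(yaw,50);R=Ro.from_euler('xyz',o,degrees=True).as_matrix()
p0=np.array([.5385,-.1576,.1801])+R@np.array([-.0028,-.001,0])
def at(s,dx=0): return list(p0+R@np.array([dx,0,.1-s]))
r.line_to(at(.06),v=.1); r.wait(.3); print(r.current_position(),at(.06))
grab(viewer,r,'wrist','peg2')
hit=r.line_to(at(.031),v=.06,max_force=5); r.wait(.3)
print(r.current_t(),hit,r.current_position(),at(.031),r.current_contact_force())
grab(viewer,r,'wrist','peg3');grab(viewer,r,'side','peg3d')
a=cv2.imread('pics/peg2.png')[100:260,220:420];b=cv2.imread('pics/peg3.png')[100:260,220:420]
cv2.imwrite('pics/peg23.png',cv2.resize(np.hstack([a,b]),None,fx=2,fy=2))
```

```text
[ 0.5621 -0.1574  0.1483] [np.float64(0.5620853133303805), np.float64(-0.1572584074161823), np.float64(0.14765841696811857)]
12.8667 False [ 0.5807 -0.1578  0.1258] [np.float64(0.5807188862278735), np.float64(-0.15777889023517827), np.float64(0.1254431281176682)] [ 0.5599  0.6462 -0.3601]
```

View pics/peg23.png

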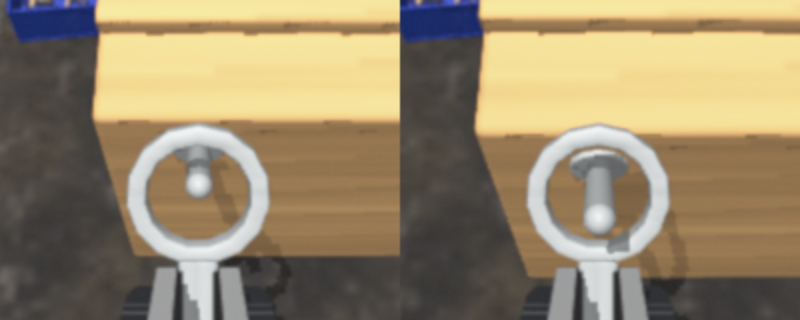

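The ring now surrounds the peg: its tip shows inside the hole and there is no contact force. I'll lower it a little, release, and back out.

Run:
```python
from workcell import r,kin,viewer
from h import *
np.set_printoptions(precision=4,suppress=True)
yaw=-1.6;o=ori(yaw,50);R=Ro.from_euler('xyz',o,degrees=True).as_matrix()
p0=np.array([.5385,-.1576,.1801])+R@np.array([-.0028,-.001,0])
def at(s,dx=0): return list(p0+R@np.array([dx,0,.1-s]))
print(r.line_to(at(.030,-.005),v=.04,max_force=4), r.current_contact_force())
r.move_gripper(0.4); r.wait(.2); grab(viewer,r,'wrist','rel1')
r.line_to(at(.12,-.005),v=.1); r.wait(.2)
print(r.current_t(),r.current_position(),r.current_contact_force())
grab(viewer,r,'wrist','rel2');grab(viewer,r,'side','rel2d');grab(viewer,r,'scene','rel2s')
a=cv2.imread('pics/rel1.png')[100:300,220:420];b=cv2.imread('pics/rel2.png')[100:300,220:420]
cv2.imwrite('pics/rel12.png',cv2.resize(np.hstack([a,b]),None,fx=2,fy=2))
```

```text
False [ 0.1643  0.0279 -0.8599]
15.1167 [ 0.5197 -0.1559  0.1897] [-0.3426  0.3422  0.2599]
```

View pics/rel12.png

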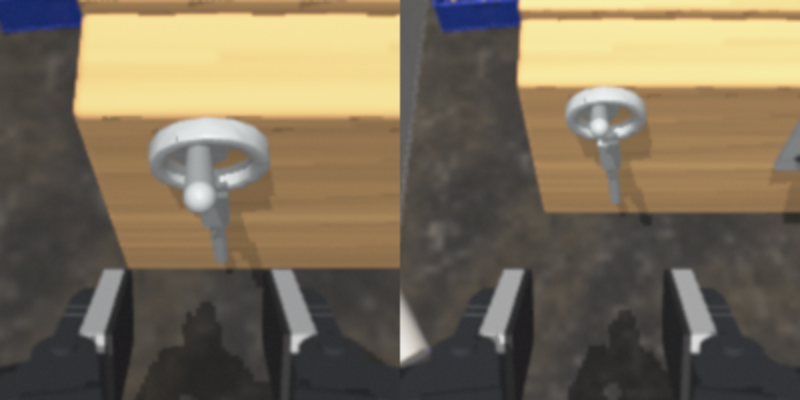

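View pics/rel2.png

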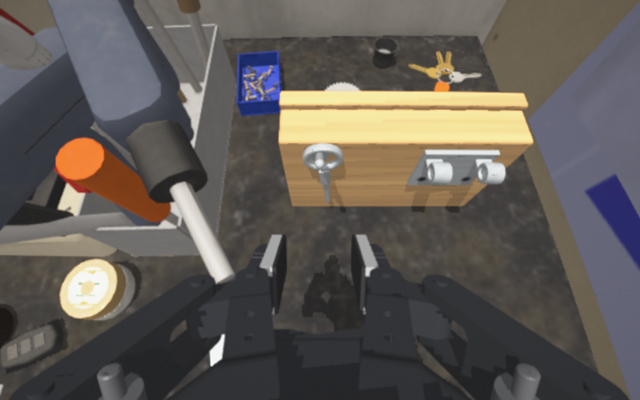

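Run:
```python
from h import *
np.set_printoptions(precision=3,suppress=True)
f=load('rel2');P=cloud(f,f['Twt'])
for p in [(224,274),(215,255),(195,215),(170,160),(105,175),(90,290),(75,160)]: print(p,P[p[1],p[0]])
f=load('a_scene');P=cloud(f);Q=P.reshape(-1,3);Q=Q[(Q[:,2]>.03)&(Q[:,0]>.3)&(Q[:,0]<.62)&(Q[:,1]<.1)&(Q[:,1]>-.12)]
H,xe,ye=np.histogram2d(Q[:,0],Q[:,1],bins=[np.arange(.3,.64,.04),np.arange(-.12,.12,.04)]);print(H.astype(int))
for a,b in zip(*np.nonzero(H)): 
    s=Q[(Q[:,0]>=xe[a])&(Q[:,0]<xe[a+1])&(Q[:,1]>=ye[b])&(Q[:,1]<ye[b+1])];print(xe[a],ye[b],s[:,2].max())
# leaf from pin1 plane height 6: plate holes + corners
f=load('pin1');c=cv2.resize(f['image'][30:150,40:130,::-1],None,fx=5,fy=5,interpolation=cv2.INTER_CUBIC);cv2.imwrite('pics/leafc.png',c)
```

```text
(224, 274) [ 0.506 -0.107  0.192]
(215, 255) [ 0.516 -0.102  0.193]
(195, 215) [ 0.537 -0.089  0.196]
(170, 160) [ 0.564 -0.077  0.209]
(105, 175) [ 0.551 -0.051  0.218]
(90, 290) [0.521 0.083 0.034]
(75, 160) [ 0.555 -0.04   0.227]
[[  0   0   0   0   0]
 [  0   0   0   0   0]
 [  0   0   0   0   0]
 [  0   0   0  14  81]
 [  0   0 155 198 172]
 [105   1 237 314 275]
 [ 91 419 691 512 397]
 [  0 332 548 627  78]]
0.41999999999999993 2.7755575615628914e-17 0.24608190060347862
0.41999999999999993 0.040000000000000036 0.25020330886648634
0.4599999999999999 -0.03999999999999998 0.2580988596372705
0.4599999999999999 2.7755575615628914e-17 0.24734067371213236
0.4599999999999999 0.040000000000000036 0.2779354138443046
0.4999999999999999 -0.12 0.1968446507539786
0.4999999999999999 -0.07999999999999999 0.19383965714905194
0.4999999999999999 -0.03999999999999998 0.26649729269652866
0.4999999999999999 2.7755575615628914e-17 0.26128719329700417
0.4999999999999999 0.040000000000000036 0.26380466523357243
0.5399999999999998 -0.12 0.2090182179779978
0.5399999999999998 -0.07999999999999999 0.22796988598031787
0.5399999999999998 -0.03999999999999998 0.27227802503669357
0.5399999999999998 2.7755575615628914e-17 0.2726431842290386
0.5399999999999998 0.040000000000000036 0.24699671283767005
0.5799999999999998 -0.07999999999999999 0.2324711281787617
0.5799999999999998 -0.03999999999999998 0.2743326339587055
0.5799999999999998 2.7755575615628914e-17 0.2747602704660141
0.5799999999999998 0.040000000000000036 0.2365753534418955
```

View pics/leafc.png

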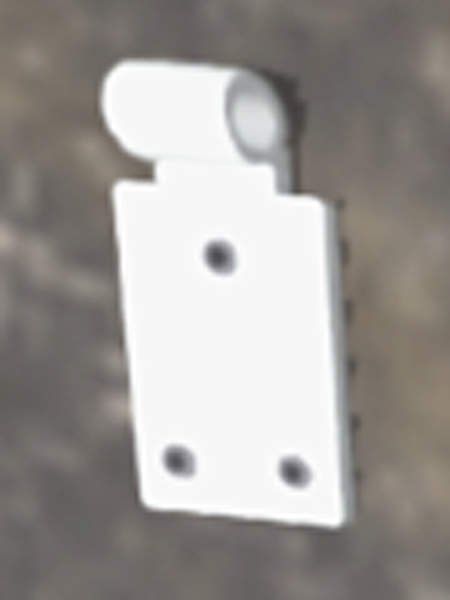

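Run:
```python
from h import *
np.set_printoptions(precision=3,suppress=True)
outs=[]
for n in ('a_scene','a_side'):
    f=load(n);P=cloud(f);im=f['image'][:,:,::-1].copy()
    m=(P[:,:,2]>.03)&(P[:,:,0]>.36)&(P[:,:,0]<.60)&(P[:,:,1]<.06)&(P[:,:,1]>-.2)
    im[m]=(0,0,255); outs.append(im[80:330,180:480])
    Q=P[m]
    for y0 in np.arange(-.14,.06,.02):
        s=Q[(Q[:,1]>=y0)&(Q[:,1]<y0+.02)]
        if len(s): print(n,round(y0,2),len(s),'xmin',s[:,0].min().round(3),'z at xmin',s[s[:,0].argmin(),2].round(3),'z range',s[:,2].min().round(3),s[:,2].max().round(3), 'xmin for z>.1', s[s[:,2]>.1][:,0].min().round(3) if (s[:,2]>.1).any() else None)
cv2.imwrite('pics/occ.png',cv2.resize(np.hstack(outs),None,fx=1.33,fy=1.33))
```

```text
a_scene -0.12 46 xmin 0.501 z at xmin 0.193 z range 0.181 0.195 xmin for z>.1 0.501
a_scene -0.1 150 xmin 0.508 z at xmin 0.192 z range 0.18 0.209 xmin for z>.1 0.508
a_scene -0.08 286 xmin 0.54 z at xmin 0.194 z range 0.178 0.229 xmin for z>.1 0.54
a_scene -0.06 350 xmin 0.545 z at xmin 0.223 z range 0.141 0.229 xmin for z>.1 0.545
a_scene -0.04 720 xmin 0.488 z at xmin 0.253 z range 0.03 0.262 xmin for z>.1 0.488
a_scene -0.02 613 xmin 0.485 z at xmin 0.249 z range 0.03 0.274 xmin for z>.1 0.485
a_scene 0.0 731 xmin 0.498 z at xmin 0.23 z range 0.03 0.275 xmin for z>.1 0.498
a_scene 0.02 756 xmin 0.449 z at xmin 0.241 z range 0.03 0.25 xmin for z>.1 0.449
a_scene 0.04 573 xmin 0.431 z at xmin 0.244 z range 0.031 0.25 xmin for z>.1 0.431
a_side -0.12 55 xmin 0.506 z at xmin 0.189 z range 0.182 0.196 xmin for z>.1 0.506
a_side -0.1 177 xmin 0.516 z at xmin 0.191 z range 0.178 0.212 xmin for z>.1 0.516
a_side -0.08 237 xmin 0.548 z at xmin 0.193 z range 0.178 0.227 xmin for z>.1 0.548
a_side -0.06 310 xmin 0.549 z at xmin 0.227 z range 0.128 0.23 xmin for z>.1 0.549
a_side -0.04 491 xmin 0.491 z at xmin 0.252 z range 0.031 0.264 xmin for z>.1 0.491
a_side -0.02 565 xmin 0.489 z at xmin 0.253 z range 0.03 0.276 xmin for z>.1 0.489
a_side 0.0 508 xmin 0.494 z at xmin 0.233 z range 0.031 0.276 xmin for z>.1 0.494
a_side 0.02 649 xmin 0.444 z at xmin 0.243 z range 0.031 0.25 xmin for z>.1 0.444
a_side 0.04 282 xmin 0.433 z at xmin 0.246 z range 0.03 0.252 xmin for z>.1 0.433
```

View pics/occ.png

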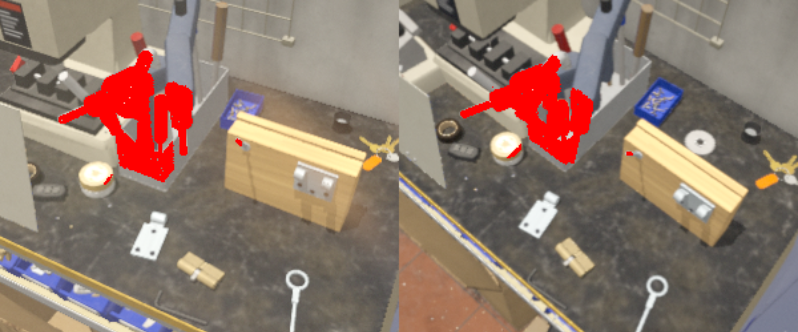

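Both pictures show the pin hanging on the peg. Tools overhang the toolbox: a rod tip at about (0.50,-0.11,0.18) and another tool at (0.485,-0.02,0.25). So I'll tilt the tool to 75°, with the wrist towards me, and come at the leaf low from the robot side. First I'll take a close look at the leaf.

Run:
```python
from workcell import r,kin,viewer
from h import *
np.set_printoptions(precision=4,suppress=True)
o=ori(8,75)
for p in ([.37,-.08,.17],[.37,-.08,.02],[.44,-.068,.004],[.515,-.27,.12]): print(p,kin.inverse_kinematics(p,o if p[1]>-.2 else ori(-1.6,75)))
r.line_to([.43,-.2,.22],v=.2)
r.move_to([.38,-.078,.17],o); r.wait(.3)
print(r.current_t(),r.current_position(),r.current_tool_rot())
grab(viewer,r,'wrist','leaf1')
```

```text
[0.37, -0.08, 0.17] [-23.6173 -33.4718 118.1735   7.8656  82.5151  58.2314]
[0.37, -0.08, 0.02] [-23.6173 -22.9133 129.1388   8.906   61.2152  54.9473]
[0.44, -0.068, 0.004] [-17.6032  -7.7731 119.3491   7.8386  55.0923  60.6579]
[0.515, -0.27, 0.12] [-35.2903   5.9677  91.1113   8.7569  70.5644  54.286 ]
16.85 [ 0.38   -0.0788  0.17  ] [-179.9954  -15.0305    7.8827]
```

View pics/leaf1.png

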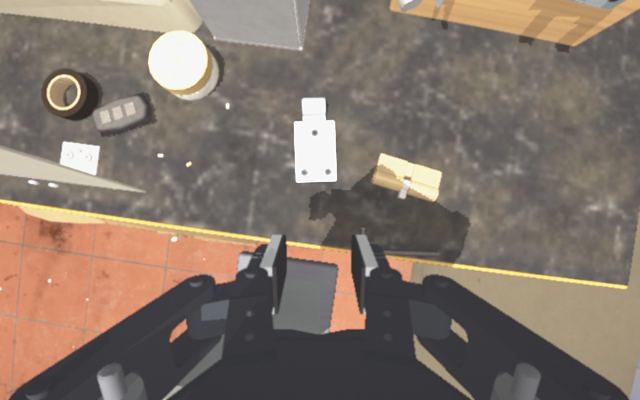

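Run:
```python
from h import *
np.set_printoptions(precision=4,suppress=True)
f=load('leaf1');T=f['Twt'];im=f['image'].astype(int)
m=((im.min(2)>150)&(np.ptp(im,axis=2)<40)).astype(np.uint8);m[:90]=0;m[190:]=0;m[:,:285]=0;m[:,345:]=0
n,l,st,c=cv2.connectedComponentsWithStats(m);i=1+np.argmax(st[1:,4]);m=l==i;print(st[i])
rows=np.arange(400)[:,None]
pm=m&(rows>122); v,u=np.nonzero(pm);X=plane(f,np.c_[u,v],.006,T)[:,:2]*1000;print('plate',cv2.minAreaRect(X.astype(np.float32)))
km=m&(rows<114); v,u=np.nonzero(km);X=plane(f,np.c_[u,v],.0095,T)[:,:2]*1000;print('kn',cv2.minAreaRect(X.astype(np.float32)))
# holes (dark) in plate
fill=cv2.morphologyEx(m.astype(np.uint8),cv2.MORPH_CLOSE,np.ones((9,9)));h=(fill>0)&(~m)&(rows>122)&(rows<180)
n,l,st,c=cv2.connectedComponentsWithStats(h.astype(np.uint8))
for j in range(1,n):
    if st[j,4]>8: print('hole',c[j],st[j,4],plane(f,c[j],.006,T))
# lock cyl extents
hsv=cv2.cvtColor(f['image'],cv2.COLOR_RGB2HSV);w=(hsv[:,:,1]>60)&(hsv[:,:,0]>10)&(hsv[:,:,0]<32)&(hsv[:,:,2]>110);w[:145]=0;w[205:]=0;w[:,:365]=0;w[:,450:]=0
v,u=np.nonzero(w);X=plane(f,np.c_[u,v],.01,T)[:,:2]*1000;print('lock',cv2.minAreaRect(X.astype(np.float32)),X.min(0),X.max(0))
```

```text
[ 288   97   49   86 3144]
plate ((452.5080871582031, -60.61957550048828), (64.30887603759766, 52.2802619934082), 7.895798683166504)
kn ((502.91119384765625, -54.806915283203125), (17.32916259765625, 25.883167266845703), 7.86870813369751)
hole [314.3333 132.25  ] 12 [[ 0.4747 -0.0601  0.006 ]]
lock ((439.74005126953125, -166.620849609375), (75.20096588134766, 35.368831634521484), 80.94928741455078) [ 417.5914 -203.2385] [ 462.0826 -127.609 ]
```

Run:
```python
from h import *
np.set_printoptions(precision=4,suppress=True)
f=load('leaf1');T=f['Twt']
g=f['image'].min(2)
cv2.imwrite('pics/leaf1c.png',cv2.resize(f['image'][90:190,270:360,::-1],None,fx=6,fy=6,interpolation=cv2.INTER_CUBIC))
for k in (128,140,150,160,176,106): 
    x=np.nonzero(g[k,285:350]>150)[0]+285; print(k,x.min(),x.max(),len(x), plane(f,[(x.min()-.5,k),(x.max()+.5,k)],.006,T)[:,:2].ravel(), g[k,284:300])
```

```text
128 294 335 42 [ 0.4762 -0.037   0.4824 -0.0823] [101 103 104 105 106 106 104 101  98 127 249 250 248 247 247 247]
140 294 335 42 [ 0.4632 -0.0388  0.4695 -0.0841] [119 117 114 113 111 110 109 110 110 124 246 250 248 247 247 247]
150 294 335 42 [ 0.4524 -0.0403  0.4587 -0.0856] [102 101 101 102 105 106 106 106 104 107 184 254 249 247 247 247]
160 295 336 42 [ 0.4418 -0.0429  0.448  -0.0882] [103 106 108 109 113 117 121 126 129 127 146 251 249 248 247 247]
176 295 336 42 [ 0.4245 -0.0453  0.4308 -0.0906] [ 96  93  93  95  97  97  99 102 104 107 112 202 253 248 247 247]
106 302 325 24 [ 0.5012 -0.0423  0.5047 -0.0682] [104 105 105 105 105 105 107 107 107 106 105 105 103 103 103 101]
```

View pics/leaf1c.png

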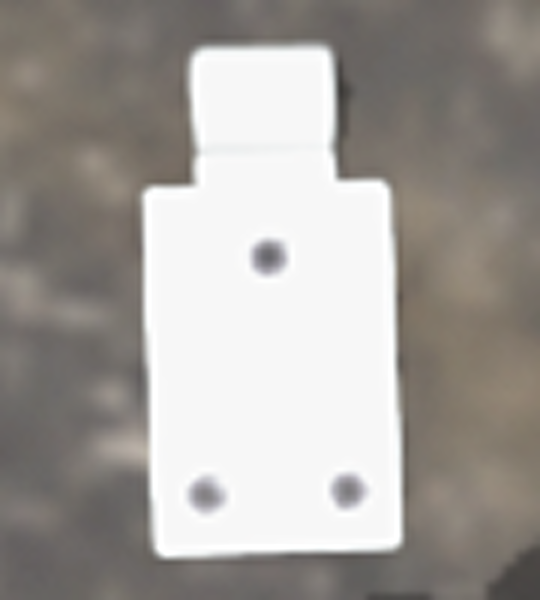

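Run:
```python
from workcell import r,kin,viewer
from h import *
np.set_printoptions(precision=4,suppress=True)
o=ori(9.1,75);O=np.array([.4561,-.0634]);e=np.array([np.cos(np.radians(9.1)),np.sin(np.radians(9.1))])
def P(lx,z): return [*(O+lx*e),z]
r.move_gripper(0.65)
r.move_to(P(-.075,.06),o)
r.line_to(P(-.010,.022),v=.12); r.wait(.2)
print(r.current_t(),r.current_position(),r.current_finger_gap(),r.current_contact_force())
grab(viewer,r,'wrist','leaf2')
```

```text
18.7333 [ 0.4463 -0.0652  0.0226] 0.6494555586527333 [-0.2209  0.1585  0.7634]
```

View pics/leaf2.png

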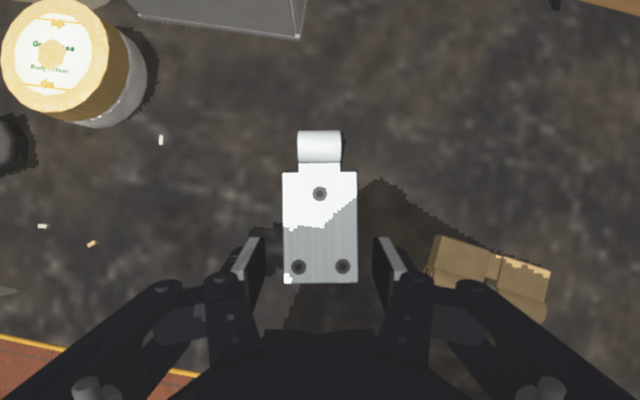

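The leaf is square and centred between the fingers: plate 283–357 px, pad inner edges about 264 and 374. Next is a guarded descent.

Run:
```python
from workcell import r,kin,viewer
from h import *
np.set_printoptions(precision=4,suppress=True)
o=ori(9.1,75);O=np.array([.4561,-.0634]);e=np.array([np.cos(np.radians(9.1)),np.sin(np.radians(9.1))])
def P(lx,z): return [*(O+lx*e),z]
hit=r.line_to(P(-.010,-.004),v=.02,max_force=4)
p=r.current_position();print(hit,p,r.current_contact_force(),r.current_t())
z=p[2]+.0022
r.line_to(P(-.010,z),v=.02); r.wait(.1); print(r.current_position(),r.current_contact_force())
r.move_gripper(0.0); r.wait(.2)
print('gap',r.current_finger_gap(),r.current_contact_force(),r.current_t())
grab(viewer,r,'wrist','leaf3')
```

```text
True [ 0.4462 -0.065  -0.0021] [-2.2818 -0.0333  6.2502] 19.8917
[ 0.4461 -0.0649 -0.0001] [0.145  0.4485 0.1732]
gap 0.48836873653581986 [-3.0528  0.1299  5.5716] 20.775
```

View pics/leaf3.png

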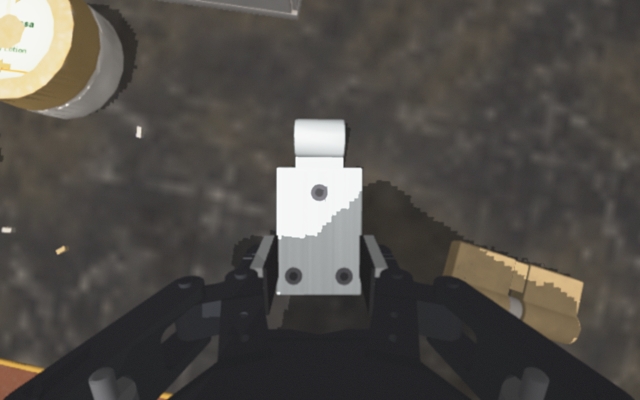

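Run:
```python
from workcell import r,kin,viewer
from h import *
np.set_printoptions(precision=4,suppress=True)
r.line_to([.43,-.068,.04],v=.08); print(r.current_finger_gap())
r.line_to([.40,-.10,.12],v=.15)
o=ori(-1.6,75)
r.move_to([.45,-.25,.16],o)
r.line_to([.503,-.281,.1155],v=.15); r.wait(.4)
print(r.current_t(),r.current_position(),r.current_tool_rot(),r.current_finger_gap(),r.current_contact_force())
grab(viewer,r,'wrist','fit1');grab(viewer,r,'side','fit1d');grab(viewer,r,'scene','fit1s')
a=cv2.imread('pics/fit1d.png')[130:290,290:490];b=cv2.imread('pics/fit1s.png')[130:290,290:490]
cv2.imwrite('pics/fit1ds.png',cv2.resize(np.hstack([a,b]),None,fx=2,fy=2))
```

```text
0.4816950983170951
24.025 [ 0.5029 -0.281   0.1159] [179.9804 -15.0288  -1.5994] 0.4838862029720242 [-0.0648  0.1566 -2.3509]
```

View pics/fit1.png

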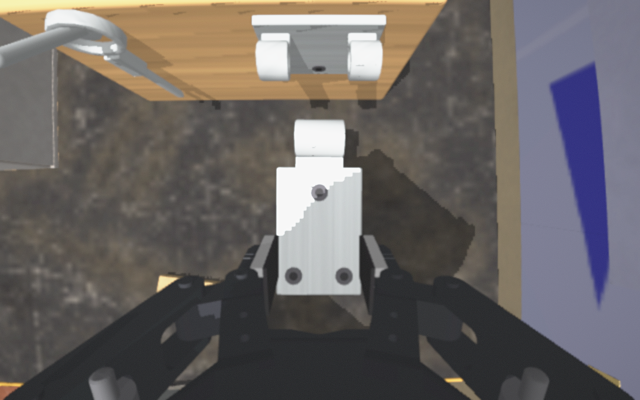

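View pics/fit1ds.png

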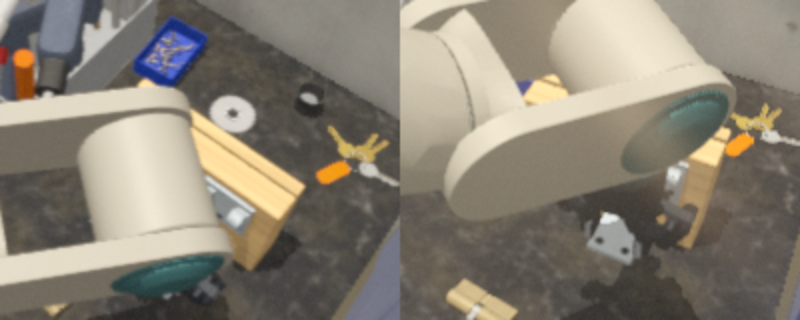

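Wrist view: loose knuckle at 295–345 px, centre (320,138). The fixed knuckles span 255–290 and 348–383, so the gap centre is about 319. Sideways is nearly right already, so I'll use depth for height and forward distance.

```bash
cat > knk.py <<'E'
from h import *
def circ(P,box,R=.0095,zmin=None):
    """fit circle (known radius) in x-z of the points in the pixel box"""
    from scipy.optimize import least_squares
    a,b,c,d=box;Q=P[b:d,a:c].reshape(-1,3);Q=Q[~np.isnan(Q[:,0])]
    if zmin: Q=Q[Q[:,2]>zmin]
    x0=[np.median(Q[:,0]),np.median(Q[:,2])-R]
    s=least_squares(lambda p:np.hypot(Q[:,0]-p[0],Q[:,2]-p[1])-R,x0,loss='soft_l1',f_scale=.0007)
    return s.x,len(Q),np.median(np.abs(s.fun)),np.percentile(Q[:,2],98),Q[:,1].min(),Q[:,1].max()
E
python3 - <<'E'
from knk import *
np.set_printoptions(precision=4,suppress=True)
f=load('fit1');P=cloud(f,f['Twt'])
print('loose',circ(P,(298,122,342,153)))
print('fixL',circ(P,(261,46,286,78)))
print('fixR',circ(P,(352,46,379,78)))
for zc,(row),nm in ((.1355,138,'loose'),(.1345,62,'fix')):
    g=f['image'][row].astype(int); print(nm,g[285:352,0] if nm=='loose' else g[248:392,0])
print('leaf plate z along',[P[k,310:330,2].mean().round(4) for k in (172,185,210,230,250)],[P[k,310:330,0].mean().round(4) for k in (172,250)], 'across', P[200:230,283:290,2].mean(),P[200:230,350:357,2].mean())
print('fixed leaf plate edge', P[20,258],P[20,383])
E
```

```text
loose (array([0.5594, 0.1233]), 1360, np.float64(0.0004006689096243349), np.float64(0.13383270755992785), np.float64(-0.29302634556635765), np.float64(-0.27186477949051185))
fixL (array([0.599 , 0.1242]), 798, np.float64(0.0004228034096359374), np.float64(0.13460485976032704), np.float64(-0.2674428315947126), np.float64(-0.2543405704957755))
fixR (array([0.5978, 0.124 ]), 860, np.float64(0.0004115484555618611), np.float64(0.13452710650735944), np.float64(-0.31257855986161087), np.float64(-0.29873658231992806))
loose [101  98  94  94  93  93  93  92 118 212 250 248 247 247 247 247 247 247
 247 247 247 247 247 247 247 247 247 247 247 247 247 247 247 247 247 247
 247 247 247 247 247 247 247 247 247 247 247 247 247 247 247 247 247 247
 247 247 247 247 248 237 136  59  62  65  64  64  63]
fix [186 187 186 187 187 188 186 191 223 242 243 244 244 244 245 245 245 245
 245 245 245 245 246 246 246 245 245 245 245 246 246 246 246 246 246 246
 247 247 240 193 164 156 132 123 122 122 123 122 122 122 123 121 122 123
 123 124 131 140 144 145 145 145 145 145 144 145 145 146 144 145 145 145
 144 144 144 145 144 145 145 145 144 145 145 145 144 145 145 145 144 143
 144 145 144 145 145 145 143 142 144 179 230 239 225 230 242 244 243 244
 244 245 245 245 245 245 245 245 245 245 245 244 244 244 244 244 244 244
 245 245 245 245 245 245 245 233 207 191 190 190 190 191 190 190 191 190]
leaf plate z along [np.float64(0.1203), np.float64(nan), np.float64(0.1203), np.float64(0.1205), np.float64(0.1203)] [np.float64(0.5425), np.float64(0.5024)] across nan nan
fixed leaf plate edge [ 0.6168 -0.2542  0.1295] [ 0.6153 -0.3151  0.1292]
```

Run:
```python
from h import *
np.set_printoptions(precision=4,suppress=True)
f=load('fit1');T=f['Twt']
for nm,px,z in (('loose',[(293.6,138),(344.9,138)],.1328),('fix inner',[(286.5,62),(346.8,62)],.1336),('fix outer',[(255.6,62),(381.2,62)],.1336),('fix inner',[(286.5,62),(346.8,62)],.124),('fix outer',[(255.6,62),(381.2,62)],.124),('plate ends',[(253,20),(385.5,20)],.13)):
    X=plane(f,px,z,T);print(nm,z,X[:,:2].ravel(),'mid',X.mean(0),'len',np.linalg.norm(X[0]-X[1]))
cv2.imwrite('pics/fit1c.png',cv2.resize(f['image'][10:170,240:400,::-1],None,fx=4,fy=3.7,interpolation=cv2.INTER_CUBIC))
```

```text
loose 0.1328 [ 0.5579 -0.2703  0.5572 -0.2944] mid [ 0.5576 -0.2824  0.1328] len 0.0241656034430726
fix inner 0.1336 [ 0.5937 -0.268   0.5929 -0.2963] mid [ 0.5933 -0.2821  0.1336] len 0.028353984170380958
fix outer 0.1336 [ 0.5942 -0.2534  0.5925 -0.3125] mid [ 0.5933 -0.283   0.1336] len 0.059141616170576464
fix inner 0.124 [ 0.5981 -0.267   0.5972 -0.2974] mid [ 0.5977 -0.2822  0.124 ] len 0.030339616679306295
fix outer 0.124 [ 0.5986 -0.2514  0.5968 -0.3147] mid [ 0.5977 -0.2831  0.124 ] len 0.06328330980322493
plate ends 0.13 [ 0.6166 -0.2518  0.6148 -0.3162] mid [ 0.6157 -0.284   0.13  ] len 0.06434007670125445
```

View pics/fit1c.png

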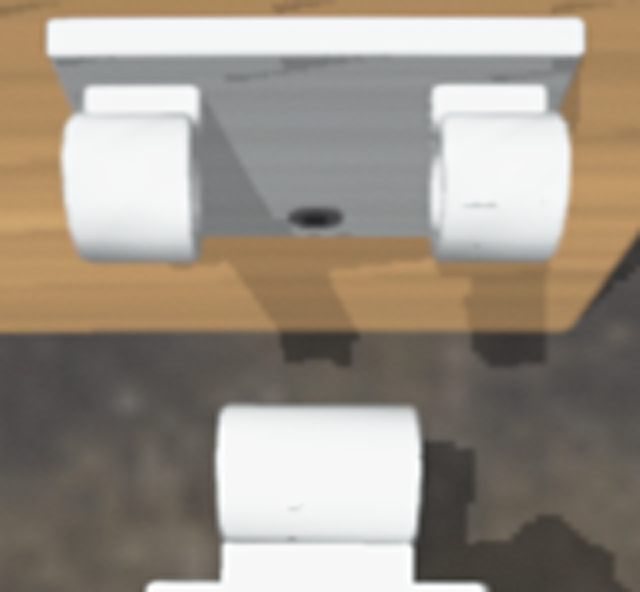

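Run:
```python
from workcell import r,kin,viewer
from knk import *
np.set_printoptions(precision=4,suppress=True)
p=np.array([.503,-.281,.1155])
p1=p+[.022,-.0003,.0008]
print(r.line_to(list(p1),v=.06,max_force=4)); r.wait(.3)
grab(viewer,r,'wrist','fit2'); 
print(r.current_t(),r.current_position(),p1,r.current_contact_force())
cv2.imwrite('pics/fit2c.png',cv2.resize(cv2.imread('pics/fit2.png')[20:180,220:420],None,fx=4,fy=3.7,interpolation=cv2.INTER_CUBIC))
```

```text
False
25.0417 [ 0.5249 -0.2814  0.1164] [ 0.525  -0.2813  0.1163] [ 0.0985  0.1238 -2.3667]
```

View pics/fit2c.png

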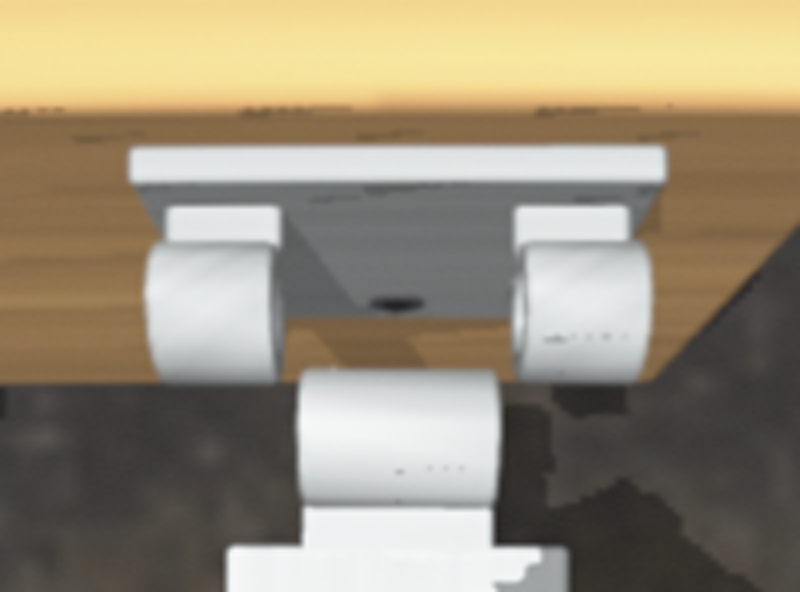

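The loose knuckle is centred on the gap: 298–500 in the crop against a gap of 280–518. I'll move in the rest of the way.

Run:
```python
from workcell import r,kin,viewer
from knk import *
np.set_printoptions(precision=4,suppress=True)
f=load('fit2');P=cloud(f,f['Twt'])
# boxes from crop/4 etc
def bx(a,b,c,d): return (int(220+a/4),int(20+b/3.7),int(220+c/4),int(20+d/3.7))
L=circ(P,bx(310,380,490,490));A=circ(P,bx(165,255,260,370));B=circ(P,bx(535,255,640,370))
print(L,A,B)
d=(A[0]+B[0])/2-L[0];print('delta x,z',d)
p=np.array([.525,-.2813,.1163])+[np.clip(d[0],.014,.020),-.0003,np.clip(d[1],-.0015,.0015)]
print(r.line_to(list(p),v=.04,max_force=4)); r.wait(.5)
grab(viewer,r,'wrist','fit3');grab(viewer,r,'side','fit3d');grab(viewer,r,'scene','fit3s')
print(r.current_t(),r.current_position(),p,r.current_contact_force(),r.current_finger_gap())
cv2.imwrite('pics/fit3c.png',cv2.resize(cv2.imread('pics/fit3.png')[20:180,220:420],None,fx=4,fy=3.7,interpolation=cv2.INTER_CUBIC))
```

```text
(array([0.5813, 0.1237]), 1342, np.float64(0.00037867905088378225), np.float64(0.13419137656943328), np.float64(-0.29333005830970343), np.float64(-0.271804690043499)) (array([0.599 , 0.1241]), 763, np.float64(0.00039597449844723867), np.float64(0.13458225159330892), np.float64(-0.26676477482341465), np.float64(-0.2544509580012674)) (array([0.5978, 0.124 ]), 863, np.float64(0.0003871672477724214), np.float64(0.13440793060618442), np.float64(-0.3123501082612743), np.float64(-0.29903084944653746))
delta x,z [0.0171 0.0003]
False
26.2667 [ 0.5421 -0.2816  0.1167] [ 0.5421 -0.2816  0.1166] [-0.1144  0.6097 -1.3411] 0.4867677384531696
```

View pics/fit3c.png

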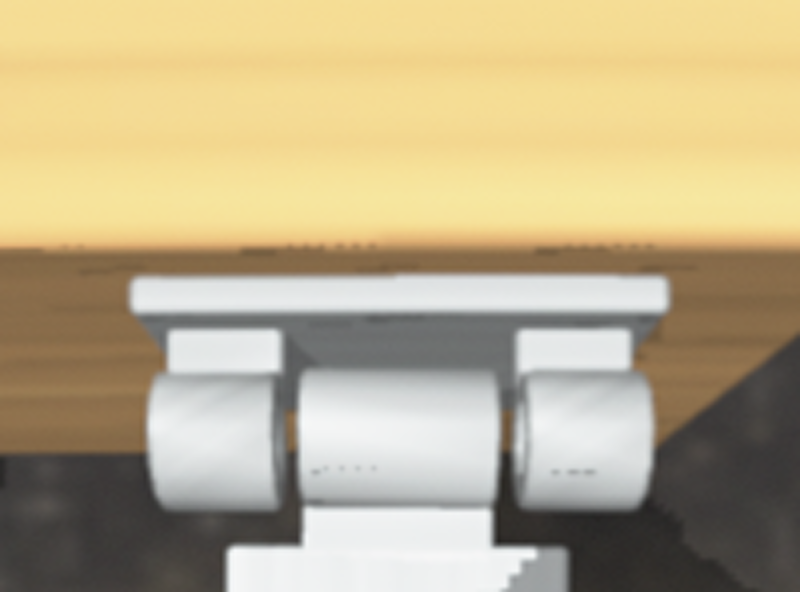

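View pics/fit3.png

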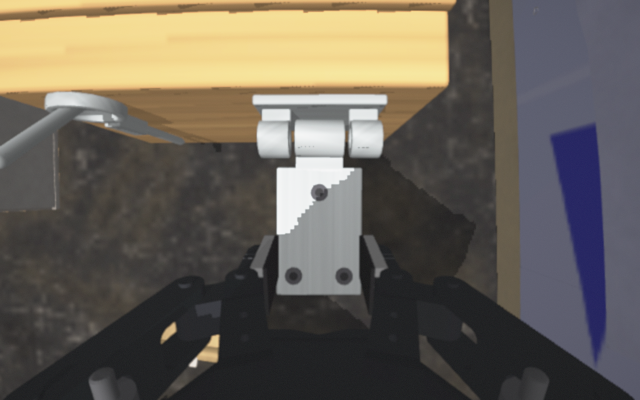

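Run:
```python
from workcell import r,kin,viewer
from knk import *
np.set_printoptions(precision=4,suppress=True)
F=[];
for i in range(12): F.append(np.r_[r.current_contact_force()]); r.wait(.03)
print('F mean',np.mean(F,0),np.std(F,0))
f=grab(viewer,r,'wrist','fit4');P=cloud(f,f['Twt'])
def bx(a,b,c,d): return (int(220+a/4),int(20+b/3.7),int(220+c/4),int(20+d/3.7))
L=circ(P,bx(310,380,490,490));A=circ(P,bx(165,385,260,495));B=circ(P,bx(535,385,640,495))
print('loose',L[0],'fix mean',(A[0]+B[0])/2,A[0],B[0])
# pin points
im=f['image'].astype(int);m=(np.ptp(im,axis=2)<25)&(im.min(2)>110)&(P[:,:,1]>-.19)&(P[:,:,1]<-.12)&(P[:,:,0]>.56)&(P[:,:,0]<.64)&(P[:,:,2]>.02)
Q=P[m];print(len(Q))
for z0 in np.arange(.02,.18,.01):
    s=Q[(Q[:,2]>=z0)&(Q[:,2]<z0+.01)]
    if len(s): print(z0.round(3),len(s),s.mean(0))
s=viewer.grab_frame('side');cv2.imwrite('pics/end_side.png',s['image'][120:320,200:480,::-1]);
```

```text
F mean [-0.2981 -0.0578 -1.9328] [0.5709 0.8334 0.4704]
loose [0.5986 0.124 ] fix mean [0.5984 0.1241] [0.599  0.1241] [0.5978 0.1241]
2249
0.07 2 [ 0.6231 -0.1361  0.0752]
0.1 295 [ 0.6171 -0.1606  0.1078]
0.11 169 [ 0.6175 -0.156   0.112 ]
0.12 164 [ 0.6177 -0.1763  0.1275]
0.13 1022 [ 0.6177 -0.1656  0.1361]
0.14 200 [ 0.6064 -0.1599  0.1452]
0.15 235 [ 0.598  -0.1596  0.1552]
0.16 162 [ 0.5905 -0.16    0.1629]
```

View pics/end_side.png

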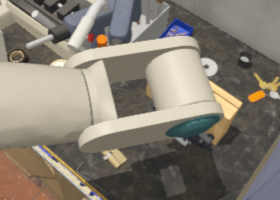

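The knuckle fit agrees to 0.2 mm. The hanging pin's ring looked a bit off to one side, so I'll check it more closely.

Run:
```python
from h import *
np.set_printoptions(precision=4,suppress=True)
f=load('fit4');P=cloud(f,f['Twt']);g=load('rel2');G=cloud(g,g['Twt'])
a=cv2.resize(f['image'][70:170,20:200,::-1],None,fx=4,fy=3,interpolation=cv2.INTER_CUBIC)
b=cv2.resize(g['image'][130:220,270:390,::-1],None,fx=6,fy=3.3,interpolation=cv2.INTER_CUBIC)
cv2.imwrite('pics/pinc.png',np.vstack([a,b]))
for p in [(48,100),(85,95),(122,103),(110,113),(140,125),(160,135),(175,140),(182,143)]: print('fit4',p,P[p[1],p[0]])
for p in [(305,157),(341,157),(322,147),(323,166),(323,175),(326,185),(328,195),(330,200)]: print('rel2',p,G[p[1],p[0]])
```

```text
fit4 (48, 100) [ 0.6189 -0.1539  0.1368]
fit4 (85, 95) [ 0.6209 -0.1714  0.1352]
fit4 (122, 103) [ 0.6217 -0.1789  0.119 ]
fit4 (110, 113) [ 0.6151 -0.1759  0.1242]
fit4 (140, 125) [ 0.6178 -0.169   0.0873]
fit4 (160, 135) [ 0.6164 -0.1686  0.0626]
fit4 (175, 140) [ 0.6163 -0.1701  0.0434]
fit4 (182, 143) [ 0.6158 -0.1706  0.0326]
rel2 (305, 157) [ 0.6155 -0.1463  0.1275]
rel2 (341, 157) [ 0.6153 -0.1774  0.1264]
rel2 (322, 147) [ 0.6183 -0.161   0.1379]
rel2 (323, 166) [ 0.5846 -0.1603  0.164 ]
rel2 (323, 175) [ 0.6136 -0.1621  0.0982]
rel2 (326, 185) [ 0.6154 -0.1656  0.0735]
rel2 (328, 195) [ 0.6154 -0.1683  0.0488]
rel2 (330, 200) [ 0.6222 -0.1718  0.0198]
```

View pics/pinc.png

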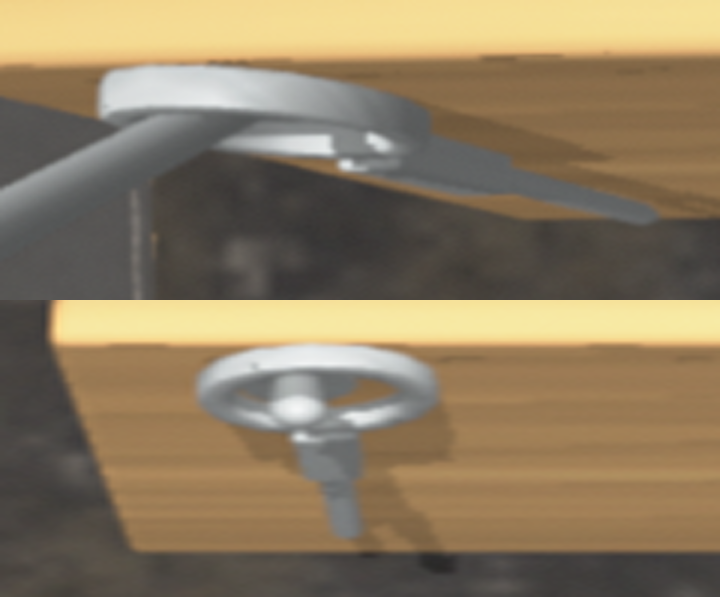

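The pin hangs with its ring centre within a few mm of the peg in y and the shaft about 7° off vertical, well inside the limits. The knuckle shows clear gaps on both sides, so I'm handing in.

Run:
```python
from workcell import r,workorder
print(r.current_t(),r.current_position(),r.current_finger_gap(),r.current_dq())
print(workorder.hand_in())
```

```text
26.7667 [ 0.54211326 -0.28159381  0.11662255] 0.4863645769141467 [ 0.06875644 -0.00070702  0.13590662  0.02818569 -0.03340203 -0.03830383]
the job is handed in; nothing more can be done
None
```

The pin is hanging on the peg and the gripper is holding the leaf with its knuckle in the gap. I handed the job in at 26.8 s of the 64 s; no verdict is given.

**What I did:**
- **Pin:** I gripped it by the collar, slid its ring over the peg with the tool tilted 50°, released it and backed out.
- **Leaf:** I gripped it across its width with the tool tilted 75°, to stay clear of tools overhanging the toolbox. I then moved its knuckle straight in between the fixed ones and kept hold of it.

**Last checks:**
- **Knuckle position:** its centre was within about 0.2 mm of the fixed-knuckle axis in x and z, by wrist depth. By eye it was centred sideways, with a visible gap each side.
- **Contact with the jamb:** the two guarded moves into the gap never reached their 4 N stop. The mean vertical force changed by about 0.4 N on insertion, but the readings scatter by 0.5–0.8 N. So staying under 1 N rests on the visible gaps as well as the force reading.
- **Pin:** it hangs on the peg about 7° off vertical. Two views disagreed on the ring's sideways offset: most readings gave a few mm or less, but one shaft reading implied about 8 mm. Both are inside the 13 mm limit.
- **Bystanders:** nothing came near the lock cylinder or fob. I did not re-measure them at the end, when the arm hid part of the bench.

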